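Slide the sample tray onto the orange rails of the drying rack

ROBOT

A 6-joint arm with a two-finger parallel gripper is mounted at the origin on the work surface. World frame = base frame: x ahead of the robot, y to its left, z up, the work surface at z = 0. Lengths are in m, angles in rad, forces in N, time in s.
With the tool pointing down it reaches from about 0.35 to 0.85 m from the base axis. Payload 8.1 kg.
Tool frame: the origin (TCP) lies midway between the tips of the shut fingers; the grasp point (between the pads) lies 19 mm behind it; z points along the fingers, y is the line along which they close (so a half turn about z gives the same grasp; the last joint's range is limited). The gripper opens to 85 mm and grips with 20 to 120 N. Pads are 22 mm wide; open, the fingers measure 114 mm over their backs; the gripper's body (76 mm by 85 mm) begins 54 mm behind the grasp point. The pads swing forward as they close: fully open they stand 13 mm farther back than shut.
Start: joints at [1.05, 0.13, 1.488, -0, 1.523, -0.085], TCP at [0.253, 0.544, 0.192] pointing down, gripper open.
Joint ranges: [-2.96, 2.96], [-0.89, 2.26], [0.02, 2.5], [-1.34, 4.48], [0, 2.73], [-2.66, 2.66]. Speed limits (rad/s): [2.39, 2.39, 2.79, 3.14, 3.14, 3.14].

INTERFACE

Orientations are given as a unit quaternion [w, x, y, z].
In Python, from plant import monitor, get_image, sign_off gives the robot as it stands.
- The arm moves only by the tool jog_arm, never from a script. Its argument "moves" is a list of rows, each an object with "translation": the shift along the tool's x, y, z in mm, a list of three; "twist": the turn, a rotation vector about the tool's x, y, z in degrees, a list of three; "gripper": the finger opening in mm, from 0 to 85.4. A call has 1 to 12 rows; each row is the pose to reach, as a shift and turn from the pose commanded when the call began, along the tool's axes at that moment; what a row does not reach only later rows make up. A row lasts 1/12 s, in which the tool goes at most 41.7 mm and 7.16 degrees, less where a joint would pass 70% of its speed; a pose out of reach is approached as far as the arm can. A call with a gripper value outside its range is refused whole. The fingers move at their own pace and stop on an object; "squeeze" is the grip in N (left out, the last holds). Time passes only in rows, so rows that repeat a pose let the fingers close. It gives the time, the measured TCP pose, the force, the opening and the grip force at its end, in the units of the state.
- monitor.state(): the state, without advancing time (a new reading comes with each control period).
- get_image(name): name is "side" or "top" or "wrist"; returns a dict with "frame" (384x512x3 uint8, red, green, blue), "depth" (384x512 float32, m along the optical axis (not along the pixel's ray), 0 where there is no reading), "fx", "fy", "cx", "cy" (pixels), "k1" (the pictures are not rectified: a ray, as slopes to the right and down, at radius r is drawn at 1 + k1 r^2 times it, then the intrinsics apply), "view" (4x4, takes a point from world to camera coordinates). Camera axes: x right, y up, looking along -z (the intrinsics and any distortion apply to the point x, -y, -z); pixel columns grow to the right and rows downward; lengths in m; the calibration is good to about 2 mm. A picture is of the moment at which its call begins.
- sign_off(): hands the job in; it is judged then, once.
The state is a dict: "clock": time; "joints": joint angles; "joint_vel": joint speeds; "joint_efforts": joint torques, N m; "tool_pos": TCP position; "tool_rot": TCP orientation; "wrist_force": force on the tool from outside, world axes, zero at the start; "torque": the same for the moment, N m; "grip_width": finger opening in m; "gripper_force": force on a finger pad.
Only numpy, scipy, OpenCV 4.12 (cv2) and the standard library are available. Lean on these libraries where they do the work, as an engineer would, in place of code of your own. Each camera call takes 0.05 s, during which the arm holds its last target. There are 200 camera calls.

TASK

Pick up the aluminium tray of vials by its blue tab and, keeping it level, rest its edges on the front of the orange rail pair in the white drying rack. Then slide it along those rails until it is fully home, with the green plunger pushed right in and the tray firm against the back stop; push gently, do not ram the stop or lean on the rack, then let go. Leave the other things on the bench alone.

Things in the scene. Friction and masses are not known exactly. Their poses are not given: they have to be found in the camera images.
- tray: Aluminium tray with eight amber vials fixed to it: underside 130 (x) by 186 mm (y), floor 4 mm thick, rim 16 mm high at the sides and rear, none in front. Origin: centre of the underside; +x points to the rear edge, which enters the rack first; z up. Vials up to 36 mm above the underside, all at x above +8 mm. 0.2 to 0.4 kg. Starts flat on the bench.
- tab (a point): Middle of the tray's handle, a blue upright tab on its front edge, at x = -60, y = 0, z = 27 mm in the tray's frame (same axes): 10 mm thick along x, 60 mm along y, from 4 to 50 mm above the tray's underside, free on both sides.
- rack: White open-topped rack fixed to the bench: two panels 195 mm high, 192 mm apart inside (3 mm beside the tray each side), from x = -85 to +85 mm, front edges flared, 18 mm further forward. Origin: centre of its underside; trays slide in along +x. A fixed tray up to 40 mm high stays on its base. Rail pairs: one orange, a grey one about 40 mm above it and one 40 mm below.
- rails: Orange rail pair, fixed 85 to 135 mm above the bench: two level ledges reaching 14 mm in from the panels, 150 mm long, with short ramps sloping down ahead of them. Origin: midway between the ledges, at their front end, on their top surface; +x the way in, parallel to the rack's. The tray belongs on them, its underside at z = 0 here.
- stop (a joint): Give of the back stop in m, a dark bar across the rear of the orange rails, 0 at rest; spring, 10 N per mm. Its face is 118 to 158 mm behind the rails' front end (tray's origin then 53 to 93 mm), different each time, not measured: feel for it. Sliding costs 1 to 5 N, the plunger 4 to 7 N more; a rise of 4 to 10 N above that means seated. Over 2.4 mm (24 N on the bar) is ramming.
- plunger (a joint): Green plunger in the middle of the back stop, pointing at the tray, in m: 0 = 12 mm proud of the bar, 0.012 = pushed right in, flush. It resists with a steady 4 N or so and stays where it is pushed; it is right in when the tray meets the bar.
- amber: Amber glass bottle, 68 mm wide, 150 mm tall; leave alone. Origin under its centre.
- amber2: Smaller amber glass bottle, 56 mm wide, 120 mm tall; leave alone. Origin under its centre.
- jar: White plastic jar, 52 mm wide, 75 mm tall; leave alone. Origin under its centre.
- beaker: Glass beaker, 72 mm wide, 95 mm tall; leave alone. Origin under its centre.
- flask: Conical glass flask, 76 mm wide, 105 mm tall; leave alone. Origin under its centre.
- dish: White porcelain dish, 70 mm wide, 22 mm tall; leave alone. Origin under its centre.
- spatula: Steel spatula lying on the bench, 170 mm long; leave alone.
Not all that is in view belongs to the job. What is shaped like the tray but brown or turquoise is not meant.

How it is judged:
On the way, in this order (a step that is already met when the one before it is completed fails the run):
1. the tray is lifted clear of the bench (height (world z) of tray above 0.03 m), for 0.2 s.
2. the tray rests on the orange rails, partly in, before the plunger is pushed (contact force between tray and rails above 0.2 N and z of tray in the frame of rails between -0.005 and 0.008 m and value of joint plunger below 0.004 m), for 0.1 s.
3. the plunger is pushed right in (value of joint plunger above 0.011 m), for 0.1 s.
At the end, for the whole second after the job is handed in: The tray lies released and at rest on the orange rails, level (0.04 rad), underside within 3 mm of their top, centred within 6 mm, square within 0.06 rad, its origin over 48 mm behind the rails' front end, and the green plunger is pushed in at least 11 of its 12 mm (z of tray in the frame of rails between -0.003 and 0.003 m and y of tray in the frame of rails between -0.006 and 0.006 m and x of tray in the frame of rails above 0.048 m and value of joint plunger above 0.011 m and contact force between tray and rails above 0.3 N and angle between tray's own z axis and vertical below 0.04 rad and angle between the x axis of tray and the x axis of rails, either way round below 0.06 rad and contact force between tray and the fingers below 0.1 N and linear speed of tray below 0.01 m/s); the robot touches nothing.
It fails at once if the back stop is rammed (pushed more than 2.4 mm, about 24 N) (value of joint stop above 0.0024 m).
It fails at once if the tray is pressed on the orange rails with more than 30 N (contact force between tray and rails above 30 N).
It fails at once if the tray is pressed on the rack with more than 30 N (contact force between tray and rack above 30 N).
It fails at once if the tray is tipped by more than 0.35 rad (angle between tray's own z axis and vertical above 0.35 rad).
It fails at once if another thing on the bench is moved more than 30 mm (distance of any of amber, amber2, jar, beaker, flask, dish, spatula from where it was at the start of the episode above 0.03 m).
It also fails if it takes over 64 s, if anything falls off the work surface, if the arm or the gripper's body presses on something with over 40 N, if the wrist force passes 120 N, or if a joint passes its speed limit or range.

## Working session

There is one attempt and no reset: what is moved stays moved. The work goes in short steps, Python scripts to look and compute and a tool call to move; the robot and the scene stay as the last step left them, time stands still between calls to the robot, and variables do not carry over. Pictures are saved under pics/ and viewed, at most 10 in all, crops included, and the job is handed in when it is done.

Besides the shell and the picture viewer there is one more tool, called after "Emit:" by a JSON object that holds its "api" and its "payload", one argument or row to a line. jog_arm: Moves the arm, as the interface text tells. Its arguments: {"type":"object","properties":{"moves":{"type":"array"},"squeeze":{"type":"number"}},"required":["moves"]}

```bash
mkdir -p pics
cat > h.py <<'E'
import numpy as np, cv2
from plant import monitor, get_image, sign_off
from scipy.spatial.transform import Rotation as R
def cloud(im):
    d=im["depth"]; h,w=d.shape
    u,v=np.meshgrid(np.arange(w),np.arange(h))
    K=np.array([[im["fx"],0,im["cx"]],[0,im["fy"],im["cy"]],[0,0,1]])
    xd=(u-im["cx"])/im["fx"]; yd=(v-im["cy"])/im["fy"]; x,y=xd.copy(),yd.copy()
    for _ in range(8):
        s=1+im["k1"]*(x*x+y*y); x,y=xd/s,yd/s
    P=np.stack([x*d,-y*d,-d,np.ones_like(d)],-1)
    W=P@np.linalg.inv(np.array(im["view"])).T
    W=W[...,:3]; W[d<=0]=np.nan
    return W
def rot():
    q=monitor.state()["tool_rot"]; return R.from_quat([q[1],q[2],q[3],q[0]]).as_matrix()
def snap(n,tag):
    im=get_image(n); cv2.imwrite(f"pics/{tag}.png",im["frame"][...,::-1]); return im
E
python3 - <<'E'
from h import *
a=snap("top","top0"); b=snap("side","side0")
cv2.imwrite("pics/both.png",cv2.resize(np.vstack([a["frame"],b["frame"]])[...,::-1],(400,600)))
np.savez("s0.npz",top=cloud(a),side=cloud(b),tf=a["frame"],sf=b["frame"])
print(monitor.state()); print(rot())
for i in(a,b): print(np.linalg.inv(np.array(i["view"])).round(3).tolist(),i["fx"],i["k1"])
E
```

```text
{'clock': 0.1, 'joints': array([ 1.04957410e+00,  1.31103624e-01,  1.48917893e+00, -2.91597573e-07,
        1.52299239e+00, -8.53810504e-02]), 'joint_vel': array([ 0.00046502, -0.00104951, -0.00255787,  0.0011308 ,  0.00109131,
        0.00063288]), 'joint_efforts': array([-2.93155945e-04, -5.70955575e+01, -5.01937795e+01, -3.22888918e-04,
        8.41390633e-03,  1.78369839e-05]), 'tool_pos': array([0.25299229, 0.54343375, 0.19073394]), 'tool_rot': array([-2.51089167e-04,  2.16199775e-01,  9.76348785e-01, -8.02798257e-04]), 'wrist_force': array([-0.10902265, -0.41687388,  0.24576038]), 'torque': array([ 0.04029574, -0.01176551,  0.01156329]), 'gripper_force': 0.0, 'grip_width': 0.08544600658607994}
[[-9.06515188e-01  4.22172372e-01 -8.37430811e-04]
 [ 4.22173178e-01  9.06514026e-01 -1.45905136e-03]
 [ 1.43171601e-04 -1.67619305e-03 -9.99998585e-01]]
[[0.023, 0.994, -0.104, 0.36], [-1.0, 0.025, 0.016, 0.093], [0.018, 0.104, 0.994, 1.543], [0.0, 0.0, 0.0, 1.0]] 447.6152979096165 -0.019057026522741775
[[0.925, 0.214, -0.314, 0.08], [-0.38, 0.488, -0.786, -1.008], [-0.015, 0.846, 0.533, 0.839], [0.0, 0.0, 0.0, 1.0]] 397.82601202775055 0.022005970142812078
```

View pics/top0.png

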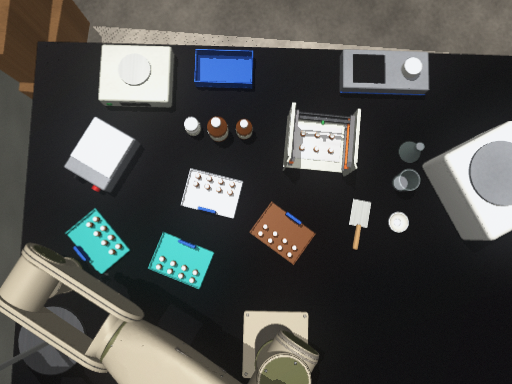

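View pics/side0.png

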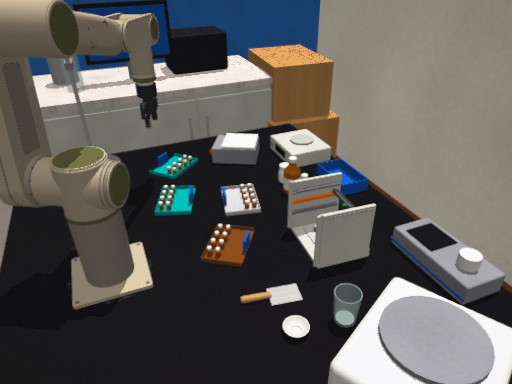

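The top view shows four tray-shaped things: silver at (212,193), brown (283,232), and turquoise (97,240) and (181,260). Only the silver one is aluminium, and its blue tab is at (207,210), on the robot side. The rack is at (322,140), with the green plunger at (322,122) on the far side. In the side view the orange rail shows at (315,197).

Run:
```python
from h import *
z=np.load("s0.npz"); T,S=z["top"],z["side"]; tf,sf=z["tf"],z["sf"]
def hsv(f): return cv2.cvtColor(f,cv2.COLOR_RGB2HSV)
def box(m,x0,x1,y0,y1):
    k=np.zeros_like(m); k[y0:y1,x0:x1]=1; return m&k
ht,hs=hsv(tf),hsv(sf)
blue=lambda h:(h[...,0]>100)&(h[...,0]<130)&(h[...,1]>150)&(h[...,2]>60)
org=lambda h:(h[...,0]>5)&(h[...,0]<18)&(h[...,1]>170)&(h[...,2]>120)
grn=lambda h:(h[...,0]>45)&(h[...,0]<80)&(h[...,1]>120)&(h[...,2]>50)
def rep(n,m,C):
    P=C[m]; P=P[~np.isnan(P[:,0])]
    print(n,m.sum(),np.median(P,0).round(4) if len(P) else "", np.percentile(P,[2,98],0).round(4).tolist() if len(P) else "")
    return P
# tab top face
P=rep("tab top",box(blue(ht),190,225,200,220),T)
rep("tab side",box(blue(hs),215,250,185,210),S)
Q=P[P[:,2]>.04]; print("tabtop rect",cv2.minAreaRect((Q[:,:2]*1000).astype(np.float32)))
# tray outline from depth/brightness
m=box((ht[...,2]>60)|(blue(ht)),170,250,160,225); P=T[m]; P=P[P[:,2]<.06]
m2=(P[:,2]>.008)&(P[:,2]<.03); print("tray rect",cv2.minAreaRect((P[:,:2]*1000).astype(np.float32)),cv2.minAreaRect((P[m2][:,:2]*1000).astype(np.float32)),np.percentile(P[:,2],[5,50,95]))
O=rep("rail top",box(org(ht),325,365,95,180),T); 
O2=rep("rail side",box(org(hs),280,350,175,215),S)
for o in(O,O2):
    c=o.mean(0); u,s,v=np.linalg.svd(o-c); t=(o-c)@v[0]; print(c.round(4),v[0].round(4),np.percentile(t,[0,3,97,100]).round(4), (c+v[0]*t.min()).round(4),(c+v[0]*t.max()).round(4))
rep("green",box(grn(ht),310,335,110,130),T); rep("greens",box(grn(hs),330,360,195,215),S)
# panels by height
P=T[90:180,270:370].reshape(-1,3); P=P[P[:,2]>.18]; print("panel tops",len(P),P[:,2].max())
for s in(P[P[:,1]>np.median(P[:,1].mean())],P[P[:,1]<P[:,1].mean()]): print(cv2.minAreaRect((s[:,:2]*1000).astype(np.float32)),s.mean(0).round(4))
c1=cv2.resize(tf[155:225,165:255],None,fx=4.4,fy=4.4,interpolation=2); c2=cv2.resize(tf[90:180,275:370],(400,380),interpolation=2)
c3=cv2.resize(sf[165:275,280:385],(400,419),interpolation=2)
W=np.zeros((600,800,3),np.uint8); W[:308,:396]=c1; W[:380,400:]=c2; W[308:600,:279]=cv2.resize(c3,(279,292)); cv2.imwrite("pics/crop.png",W[...,::-1])
```

```text
tab top 47 [0.4395 0.2387 0.0499] [[0.4327, 0.213, 0.0428], [0.4486, 0.2639, 0.0557]]
tab side 39 [0.4375 0.2297 0.0385] [[0.4325, 0.2089, 0.0056], [0.4536, 0.2827, 0.0547]]
tabtop rect ((440.18975830078125, 239.0081787109375), (52.011783599853516, 9.016702651977539), 77.02995300292969)
tray rect ((501.76959228515625, 228.53713989257812), (194.03062438964844, 137.10086059570312), 77.71068572998047) ((501.1373596191406, 227.68527221679688), (187.03526306152344, 133.45413208007812), 77.62506103515625) [-0.00176046  0.00472061  0.03573317]
rail top 88 [ 0.6493 -0.2123  0.1281] [[0.5823, -0.2183, 0.1219], [0.7216, -0.2047, 0.134]]
rail side 137 [ 0.6659 -0.0403  0.1296] [[0.5998, -0.0489, 0.123], [0.7397, -0.0266, 0.1334]]
[ 0.6493 -0.2121  0.1281] [-0.9976  0.0695  0.002 ] [-0.0763 -0.07    0.0666  0.0693] [ 0.7254 -0.2174  0.128 ] [ 0.5803 -0.2073  0.1283]
[ 0.6666 -0.0398  0.1292] [-0.9968  0.079  -0.012 ] [-0.0754 -0.071   0.0667  0.0701] [ 0.7417 -0.0458  0.1301] [ 0.5967 -0.0343  0.1283]
green 6 [ 0.7266 -0.1319  0.1419] [[0.7219, -0.1334, 0.1359], [0.7288, -0.1299, 0.1438]]
greens 18 [ 0.7281 -0.1305  0.14  ] [[0.7206, -0.1354, 0.0014], [0.8538, 0.0464, 0.1465]]
panel tops 536 0.20377148620376895
((677.9508056640625, -25.464229583740234), (13.843740463256836, 186.22889709472656), 86.21546173095703) [ 0.681  -0.0254  0.1935]
((663.3931274414062, -229.29751586914062), (13.203940391540527, 187.8730926513672), 85.99051666259766) [ 0.6645 -0.2287  0.1934]
```

View pics/crop.png

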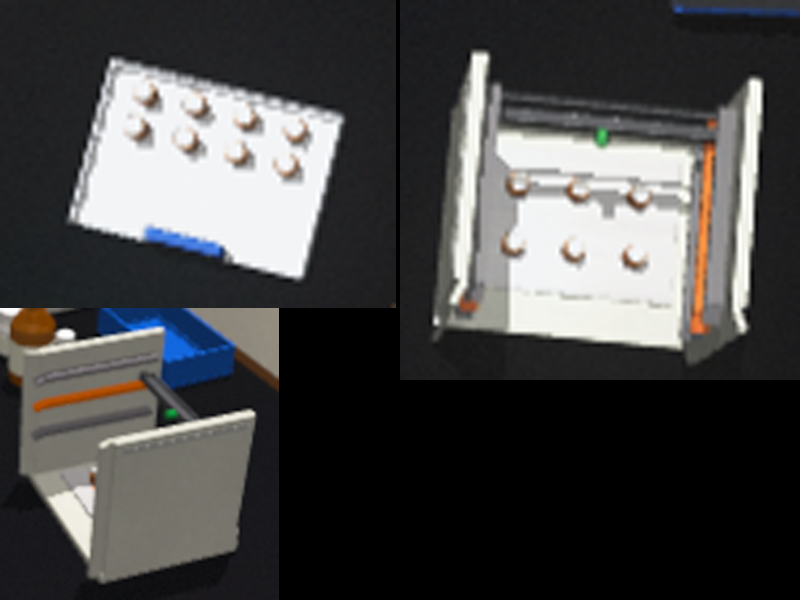

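The crop shows the silver tray with its blue tab to the front, at crop (185,243), and the eight vials behind it. The orange rail lies below a grey one, and the green plunger sits on the dark bar. Next I move above the tab.

Emit:
{"api": "jog_arm", "payload": {
  "moves": [
    {"translation":[-299,-195.5,30],"twist":[0,0,77.4],"gripper":60},
    {"translation":[-299,-195.5,30],"twist":[0,0,77.4],"gripper":60},
    {"translation":[-299,-195.5,30],"twist":[0,0,77.4],"gripper":60},
    {"translation":[-299,-195.5,30],"twist":[0,0,77.4],"gripper":60},
    {"translation":[-299,-195.5,30],"twist":[0,0,77.4],"gripper":60},
    {"translation":[-299,-195.5,30],"twist":[0,0,77.4],"gripper":60},
    {"translation":[-299,-195.5,30],"twist":[0,0,77.4],"gripper":60},
    {"translation":[-299,-195.5,30],"twist":[0,0,77.4],"gripper":60},
    {"translation":[-299,-195.5,30],"twist":[0,0,77.4],"gripper":60},
    {"translation":[-299,-195.5,30],"twist":[0,0,77.4],"gripper":60},
    {"translation":[-299,-195.5,30],"twist":[0,0,77.4],"gripper":60},
    {"translation":[-299,-195.5,30],"twist":[0,0,77.4],"gripper":60}
  ],
  "squeeze": 80
}}

```text
clock: 1.1
tool_pos: [0.4418, 0.2396, 0.1612]
tool_rot: [-0.0, 0.781, 0.624, -0.0]
wrist_force: [0.2, -0.8, 0.5]
grip_width: 0.0603
gripper_force: 0.0
```

Run:
```python
from h import *
im=snap("wrist","w1"); C=cloud(im); h=cv2.cvtColor(im["frame"],cv2.COLOR_RGB2HSV)
m=(h[...,0]>100)&(h[...,0]<130)&(h[...,1]>150)&(h[...,2]>60)
P=C[m]; P=P[~np.isnan(P[:,0])]; Q=P[(P[:,2]>.044)&(P[:,2]<.058)]
print(len(P),len(Q),cv2.minAreaRect((Q[:,:2]*1000).astype(np.float32)),np.median(Q,0))
s=monitor.state(); print(s["tool_pos"],s["grip_width"],s["joints"]); print(rot().round(4))
t=np.median(Q,0)-s["tool_pos"]; print("tool delta",rot().T@t)
```

```text
1594 887 ((386.52294921875, 271.1360778808594), (59.060523986816406, 148.215576171875), 61.79824447631836) [0.33599124 0.28448527 0.0492609 ]
[0.44163077 0.24007779 0.16125048] 0.059536731831485404 [ 3.95846084e-01 -1.18320334e-01  1.79357983e+00  6.15928312e-05
  1.46717067e+00  6.10733818e-01]
[[ 2.132e-01  9.770e-01 -8.000e-04]
 [ 9.770e-01 -2.132e-01 -3.000e-04]
 [-4.000e-04 -7.000e-04 -1.000e+00]]
tool delta [ 0.02090725 -0.11259854  0.11206183]
```

View pics/w1.png

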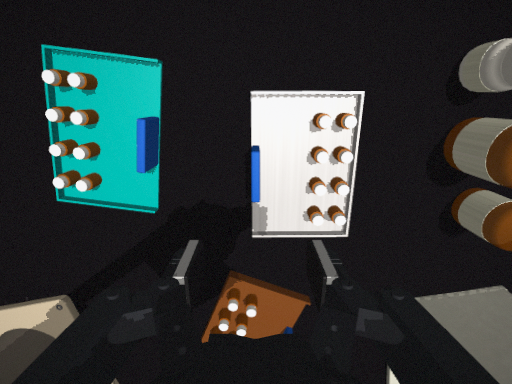

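The wrist view shows the silver tray with its tab at (256,174). The turquoise tab at (147,145) had spoiled the mask, so I restrict it to the silver tab.

Run:
```python
from h import *
im=get_image("wrist"); C=cloud(im); h=cv2.cvtColor(im["frame"],cv2.COLOR_RGB2HSV)
m=(h[...,0]>100)&(h[...,0]<130)&(h[...,1]>150)&(h[...,2]>60); m[:,:225]=0; m[:,290:]=0; m[230:]=0
P=C[m]; P=P[~np.isnan(P[:,0])]; print(np.percentile(P[:,2],[5,25,50,75,95]))
Q=P[(P[:,2]>.044)&(P[:,2]<.058)]
r=cv2.minAreaRect((Q[:,:2]*1000).astype(np.float32)); print(len(P),len(Q),r)
w=C[85:245,240:370].reshape(-1,3); w=w[(w[:,2]>.001)&(w[:,2]<.03)]; print("tray",cv2.minAreaRect((w[:,:2]*1000).astype(np.float32)))
w=C[60:260,215:390][(h[60:260,215:390,2]>100)]; w=w[w[:,2]<.03]; print("tray",cv2.minAreaRect((w[:,:2]*1000).astype(np.float32)))
t=np.array([r[0][0]/1000,r[0][1]/1000,.046])-monitor.state()["tool_pos"]; print("tool delta",rot().T@t)
```

```text
[-0.00080812  0.04826841  0.04912619  0.04957442  0.05039521]
477 398 ((442.5071716308594, 241.62539672851562), (58.315834045410156, 8.054675102233887), 77.5111083984375)
tray ((506.15570068359375, 220.44192504882812), (211.715087890625, 172.6299591064453), 77.09868621826172)
tray ((502.89117431640625, 223.21302795410156), (195.88955688476562, 138.22528076171875), 77.7779769897461)
tool delta [0.00143341 0.00072877 0.11539434]
```

Emit:
{"api": "jog_arm", "payload": {
  "moves": [
    {"translation":[1.4,0.7,40],"twist":[0,0,0.2],"gripper":60},
    {"translation":[1.4,0.7,80],"twist":[0,0,0.2],"gripper":60},
    {"translation":[1.4,0.7,110],"twist":[0,0,0.2],"gripper":60},
    {"translation":[1.4,0.7,130],"twist":[0,0,0.2],"gripper":60},
    {"translation":[1.4,0.7,142],"twist":[0,0,0.2],"gripper":60},
    {"translation":[1.4,0.7,148],"twist":[0,0,0.2],"gripper":60},
    {"translation":[1.4,0.7,148],"twist":[0,0,0.2],"gripper":30},
    {"translation":[1.4,0.7,148],"twist":[0,0,0.2],"gripper":10},
    {"translation":[1.4,0.7,148],"twist":[0,0,0.2],"gripper":0},
    {"translation":[1.4,0.7,148],"twist":[0,0,0.2],"gripper":0},
    {"translation":[1.4,0.7,148],"twist":[0,0,0.2],"gripper":0},
    {"translation":[1.4,0.7,148],"twist":[0,0,0.2],"gripper":0}
  ],
  "squeeze": 80
}}

```text
clock: 2.2
tool_pos: [0.4435, 0.242, 0.0146]
tool_rot: [0.0, 0.78, 0.626, 0.001]
wrist_force: [0.7, -0.2, -0.8]
grip_width: -0.0002
gripper_force: 0.0
```

Run:
```python
from h import *
a=snap("wrist","w2"); b=get_image("side"); t=get_image("top"); print(monitor.state())
W=np.zeros((384,800,3),np.uint8);W[:,:512]=a["frame"]
W[:192,512:]=cv2.resize(b["frame"][150:250,150:300],(288,192)); W[192:,512:]=cv2.resize(t["frame"][150:250,150:300],(288,192))
cv2.imwrite("pics/w2b.png",W[...,::-1])
```

```text
{'clock': 2.35, 'joints': array([3.97986637e-01, 3.81205284e-02, 1.92512451e+00, 1.77605386e-06,
       1.17791663e+00, 6.17352646e-01]), 'joint_vel': array([-0.00129468,  0.0036467 ,  0.00270789, -0.0001732 , -0.00109896,
        0.0006441 ]), 'joint_efforts': array([ 5.29358353e-03, -4.65832579e+01, -4.45654249e+01,  5.81392214e-04,
       -5.95571546e-03, -2.10039667e-03]), 'tool_pos': array([0.44293106, 0.24175957, 0.01396601]), 'tool_rot': array([5.82934376e-05, 7.80260045e-01, 6.25455207e-01, 2.07461490e-04]), 'wrist_force': array([-0.21425098, -0.62979357,  0.72973436]), 'torque': array([ 0.04032179, -0.00017287, -0.03866764]), 'gripper_force': 0.0, 'grip_width': -1.5472346071981243e-05}
```

View pics/w2b.png

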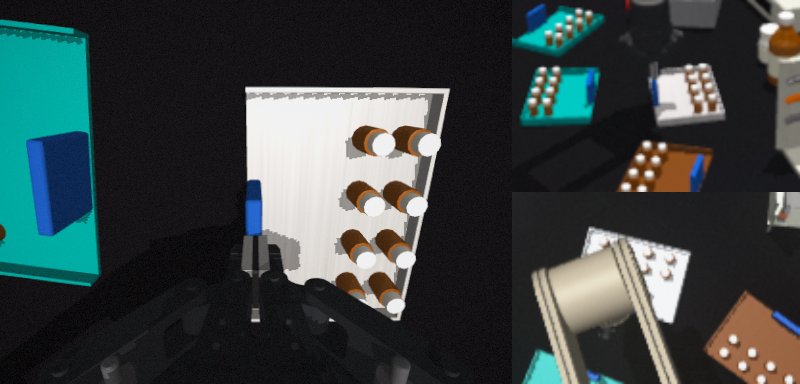

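The fingers closed fully beside the tab, with the tip at (255,240) and the tab at (254,205). I'll check by projecting the TCP and re-measuring the tab.

Run:
```python
from h import *
im=get_image("wrist"); C=cloud(im); f=im["frame"]; h=cv2.cvtColor(f,cv2.COLOR_RGB2HSV)
m=(h[...,0]>100)&(h[...,0]<130)&(h[...,1]>150)&(h[...,2]>60); m[:,:225]=0; m[:,290:]=0; m[260:]=0
P=C[m]; P=P[~np.isnan(P[:,0])]; print(len(P),np.percentile(P,[1,50,99],0).round(4).tolist())
s=monitor.state()
for p in (s["tool_pos"],s["tool_pos"]+[0,0,.019],[.4425,.2416,.05],P[0]):
    c=np.array(im["view"])@np.append(p,1); x,y=c[0]/-c[2],-c[1]/-c[2]; k=1+im["k1"]*(x*x+y*y); print(np.round(p,3),im["fx"]*x*k+im["cx"],im["fy"]*y*k+im["cy"],-c[2])
print("cam",np.linalg.inv(np.array(im["view"])).round(3).tolist())
for r in range(180,310,10): print(r,C[r,255].round(3),f[r,255])
t=get_image("side"); T=cloud(t); h=cv2.cvtColor(t["frame"],cv2.COLOR_RGB2HSV)
m=(h[...,0]>100)&(h[...,0]<130)&(h[...,1]>150)&(h[...,2]>60); m[:,:210]=0; m[:,255:]=0; m[:180]=0;m[215:]=0
P=T[m]; print(m.sum(),np.nanpercentile(P,[2,50,98],0).round(4).tolist())
```

```text
830 [[0.4334, 0.2318, -0.001], [0.4469, 0.2645, 0.0488], [0.4525, 0.2708, 0.0505]]
[0.443 0.242 0.014] 254.83065601722373 219.7737900181029 0.1988771956056044
[0.443 0.242 0.033] 254.80705434610874 231.56333357068672 0.18090997514502574
[0.442 0.242 0.05 ] 254.25708536716618 244.6663365813081 0.1647514144141306
[0.446 0.271 0.009] 250.99999999999997 180.0 0.19443888962268832
cam [[0.976, 0.206, 0.071, 0.461], [-0.218, 0.923, 0.317, 0.323], [-0.0, -0.325, 0.946, 0.196], [0.0, 0.0, 0.0, 1.0]]
180 [0.449 0.27  0.009] [ 39  60 104]
190 [0.449 0.27  0.033] [12 45 95]
200 [0.449 0.269 0.049] [ 25  74 158]
210 [0.448 0.264 0.05 ] [ 38 102 206]
220 [0.447 0.258 0.05 ] [ 39 104 206]
230 [0.445 0.251 0.05 ] [ 35 101 203]
240 [0.445 0.252 0.064] [18 17 19]
250 [0.445 0.251 0.073] [19 22 19]
260 [0.445 0.252 0.083] [19 20 20]
270 [0.445 0.251 0.09 ] [48 45 47]
280 [0.444 0.246 0.09 ] [37 35 36]
290 [0.443 0.241 0.091] [34 33 31]
300 [0.442 0.235 0.091] [30 32 31]
29 [[0.4323, 0.209, 0.0006], [0.4363, 0.2159, 0.0304], [0.4424, 0.2586, 0.0538]]
```

Run:
```python
import cv2
a=cv2.imread("pics/w2.png")[160:340,190:330]; cv2.imwrite("pics/w2c.png",cv2.resize(a,(466,600),interpolation=cv2.INTER_CUBIC)*1)
```

```text
(no output)
```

View pics/w2c.png

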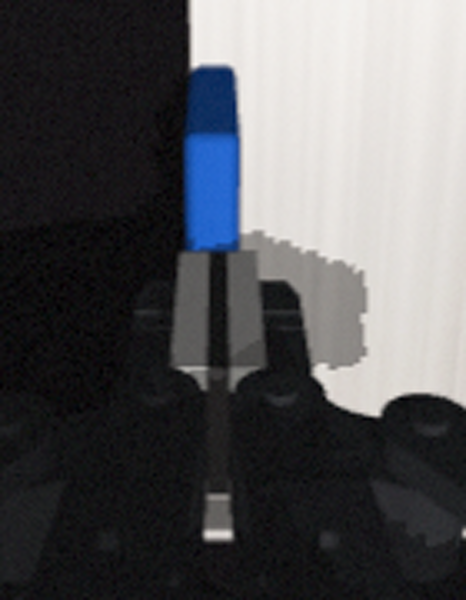

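The pads end at about image (255,236), just over the tab's top, and seem higher than the TCP reading says. I'll measure the pad points.

Run:
```python
from h import *
im=get_image("wrist"); C=cloud(im)
for r in (234,236,238,242,248,256,264): print(r,[C[r,c].round(3).tolist() for c in(244,248,255,261,266)])
b=get_image("side"); S=cloud(b); s=monitor.state(); print(s["tool_pos"])
V=np.array(b["view"])
for p in (s["tool_pos"],s["tool_pos"]+[0,0,.05],[.4425,.2416,.05]):
    c=V@np.append(p,1); x,y=c[0]/-c[2],-c[1]/-c[2]; k=1+b["k1"]*(x*x+y*y); print(np.round(p,3),b["fx"]*x*k+b["cx"],b["fy"]*y*k+b["cy"])
crop=b["frame"][150:215,195:260]; cv2.imwrite("pics/s2.png",cv2.resize(crop,(585,585),interpolation=2)[...,::-1])
```

```text
234 [[0.43, 0.225, -0.001], [0.44, 0.249, 0.049], [0.444, 0.248, 0.049], [0.448, 0.248, 0.05], [0.448, 0.223, 0.004]]
236 [[0.439, 0.253, 0.058], [0.441, 0.252, 0.058], [0.445, 0.252, 0.058], [0.448, 0.251, 0.059], [0.451, 0.25, 0.058]]
238 [[0.439, 0.252, 0.06], [0.441, 0.253, 0.061], [0.445, 0.251, 0.06], [0.448, 0.251, 0.06], [0.451, 0.25, 0.059]]
242 [[0.439, 0.252, 0.064], [0.441, 0.252, 0.065], [0.445, 0.251, 0.065], [0.448, 0.251, 0.065], [0.451, 0.251, 0.066]]
248 [[0.439, 0.253, 0.072], [0.442, 0.252, 0.072], [0.445, 0.251, 0.07], [0.448, 0.251, 0.072], [0.451, 0.25, 0.071]]
256 [[0.44, 0.252, 0.079], [0.442, 0.253, 0.079], [0.445, 0.251, 0.079], [0.448, 0.251, 0.079], [0.45, 0.25, 0.079]]
264 [[0.44, 0.252, 0.086], [0.442, 0.252, 0.085], [0.445, 0.251, 0.086], [0.448, 0.251, 0.086], [0.45, 0.25, 0.086]]
[0.44270507 0.24166379 0.01364634]
[0.443 0.242 0.014] 224.29458996033406 199.54041742390376
[0.443 0.242 0.064] 223.51762822161123 188.43231579366133
[0.442 0.242 0.05 ] 223.68655298033872 191.5220661504147
```

View pics/s2.png

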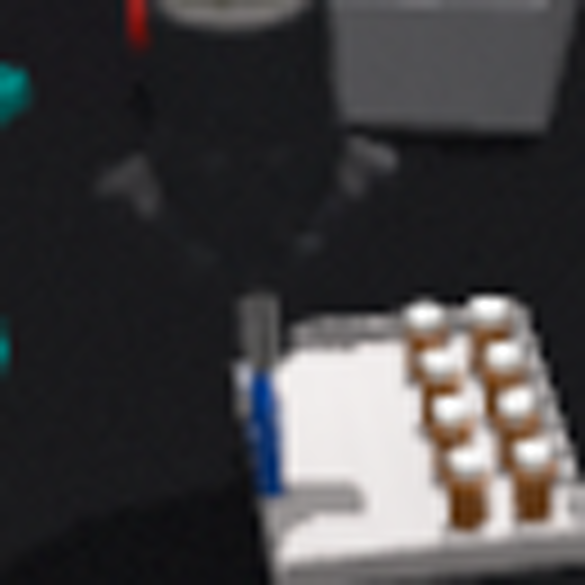

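The side crop shows the pads ending at (262,365), right above the blue tab, which spans (262,375) to (270,490). Both cameras put the fingertips at z of about 0.057 m while the TCP reads 0.014, so the real tips are about 43 mm higher than reported. xy agrees. I'll reopen, descend further in steps and trust the cameras for height.

Emit:
{"api": "jog_arm", "payload": {
  "moves": [
    {"translation":[0,0,0],"twist":[0,0,0],"gripper":60},
    {"translation":[0,0,0],"twist":[0,0,0],"gripper":60},
    {"translation":[0,0,0],"twist":[0,0,0],"gripper":60},
    {"translation":[0,0,0],"twist":[0,0,0],"gripper":60},
    {"translation":[0,0,10],"twist":[0,0,0],"gripper":60},
    {"translation":[0,0,20],"twist":[0,0,0],"gripper":60},
    {"translation":[0,0,30],"twist":[0,0,0],"gripper":60},
    {"translation":[0,0,30],"twist":[0,0,0],"gripper":60}
  ]
}}

```text
clock: 3.22
tool_pos: [0.4403, 0.2406, -0.0197]
tool_rot: [-0.001, 0.78, 0.625, -0.002]
wrist_force: [-1.0, -0.5, -1.0]
grip_width: 0.0599
gripper_force: 0.0
```

Run:
```python
from h import *
im=get_image("wrist"); C=cloud(im); s=monitor.state(); print(s["tool_pos"],s["grip_width"],s["wrist_force"])
P=C[200:330,120:400].reshape(-1,3); R_=rot(); L=(P-s["tool_pos"])@R_
# finger points: within 12mm of tool x, |y| 25..60
m=(abs(L[:,0])<13)&(abs(L[:,1])>22)&(abs(L[:,1])<58)&(P[:,2]>.008)
for sgn in(1,-1):
    q=P[m&(L[:,1]*sgn>0)]; l=L[m&(L[:,1]*sgn>0)]; print(len(q),np.percentile(q[:,2],[0,1,5,50]).round(4),np.percentile(l,[1,50,99],0).round(4).tolist())
```

```text
[ 0.44079051  0.24088646 -0.01862389] 0.06005439807790875 [-0.50972155  0.01932954  0.15366834]Traceback (most recent call last):
  File "<stdin>", line 7, in <module>
    return _quantile_unchecked(
        a, q, axis, out, overwrite_input, method, keepdims, weights)
    return _ureduce(a,
                    func=_quantile_ureduce_func,
    ...<5 lines>...
                    overwrite_input=overwrite_input,
                    method=method)
    r = func(a, **kwargs)
    result = _quantile(arr,
                       quantiles=q,
    ...<2 lines>...
                       out=out,
                       weights=wgt)
    slices_having_nans = np.isnan(arr[-1, ...])
                                  ~~~^^^^^^^^^
IndexError: index -1 is out of bounds for axis 0 with size 0
```

There is no contact at a reported z of -0.019, so the height offset is real. 11 mm further down, then close.

Emit:
{"api": "jog_arm", "payload": {
  "moves": [
    {"translation":[0,0,6],"twist":[0,0,0],"gripper":60},
    {"translation":[0,0,11],"twist":[0,0,0],"gripper":60},
    {"translation":[0,0,11],"twist":[0,0,0],"gripper":25},
    {"translation":[0,0,11],"twist":[0,0,0],"gripper":12},
    {"translation":[0,0,11],"twist":[0,0,0],"gripper":0},
    {"translation":[0,0,11],"twist":[0,0,0],"gripper":0},
    {"translation":[0,0,11],"twist":[0,0,0],"gripper":0},
    {"translation":[0,0,11],"twist":[0,0,0],"gripper":0}
  ],
  "squeeze": 80
}}

```text
clock: 3.93
tool_pos: [0.4432, 0.2419, -0.0268]
tool_rot: [0.0, 0.78, 0.625, 0.0]
wrist_force: [-0.0, -0.6, 2.0]
grip_width: 0.0095
gripper_force: 78.6
```

Run:
```python
from h import *
im=get_image("wrist"); C=cloud(im); s=monitor.state(); print(s["tool_pos"],s["grip_width"],s["gripper_force"],s["wrist_force"],s["torque"]); print(rot().round(4))
```

```text
[ 0.44322743  0.241921   -0.02678469] 0.008986864573492537 78.63062024116516 [-0.86169582 -0.39307245  4.13991199] [ 0.04952578  0.10258295 -0.00882072]
[[ 2.176e-01  9.760e-01  9.000e-04]
 [ 9.760e-01 -2.176e-01  4.000e-04]
 [ 5.000e-04  8.000e-04 -1.000e+00]]
```

Gripped: width 9 mm, force 79 N. Lifting gently.

Emit:
{"api": "jog_arm", "payload": {
  "moves": [
    {"translation":[0,0,-5],"twist":[0,0,0],"gripper":0},
    {"translation":[0,0,-15],"twist":[0,0,0],"gripper":0},
    {"translation":[0,0,-30],"twist":[0,0,0],"gripper":0},
    {"translation":[0,0,-50],"twist":[0,0,0],"gripper":0},
    {"translation":[0,0,-75],"twist":[0,0,0],"gripper":0},
    {"translation":[0,0,-100],"twist":[0,0,0],"gripper":0},
    {"translation":[0,0,-125],"twist":[0,0,0],"gripper":0},
    {"translation":[0,0,-145],"twist":[0,0,0],"gripper":0},
    {"translation":[0,0,-160],"twist":[0,0,0],"gripper":0},
    {"translation":[0,0,-165],"twist":[0,0,0],"gripper":0},
    {"translation":[0,0,-165],"twist":[0,0,0],"gripper":0}
  ],
  "squeeze": 110
}}

```text
clock: 4.9
tool_pos: [0.4437, 0.2421, 0.1397]
tool_rot: [0.0, 0.78, 0.625, 0.002]
wrist_force: [-0.4, -0.7, -4.0]
grip_width: 0.009
gripper_force: 107.5
```

```bash
cat > tray.py <<'E'
from h import *
def tray():
    im=get_image("wrist"); C=cloud(im); s=monitor.state(); Rm=rot()
    h=cv2.cvtColor(im["frame"],cv2.COLOR_RGB2HSV)
    L=(C-s["tool_pos"])@Rm   # tool coords; underside at z=+0 (TCP_reported)-> height below
    H=C[...,2]
    m=(h[...,1]<60)&(h[...,2]>110)&(abs(L[...,0])<.12)&(L[...,1]>-.02)&(L[...,1]<.15)&(L[...,2]>-.045)&(L[...,2]<.03)
    m=cv2.morphologyEx(m.astype(np.uint8),cv2.MORPH_OPEN,np.ones((3,3)))>0
    P=L[m]
    f=P[(P[:,1]<.05)&(P[:,1]>.0)&(abs(P[:,0])>.02)]
    A=np.c_[f[:,:2],np.ones(len(f))]; k,*_=np.linalg.lstsq(A,f[:,2],rcond=None)
    print("floor plane z=ax+by+c (tool)",k.round(4),"n",len(f))
    print("rect tool (cx,cy),(w,h),ang",cv2.minAreaRect((P[:,:2]*1000).astype(np.float32)))
    bl=(h[...,0]>100)&(h[...,0]<130)&(h[...,1]>150)&(h[...,2]>60)&(abs(L[...,0])<.05)&(abs(L[...,1])<.03)&(L[...,2]<0)
    b=L[bl]; print("tab tool x 1/99%",np.percentile(b,[1,50,99],0).round(4).tolist())
    print(s["clock"],s["tool_pos"].round(4),s["wrist_force"].round(2),s["torque"].round(3),s["grip_width"],s["gripper_force"]); print(Rm.round(4).tolist()); return im
if __name__=="__main__":
    im=tray(); cv2.imwrite("pics/t1.png",im["frame"][...,::-1])
E
python3 tray.py
```

```text
floor plane z=ax+by+c (tool) [-0.0284 -0.0013 -0.0309] n 11787
rect tool (cx,cy),(w,h),ang ((5.517730712890625, 61.502254486083984), (130.94296264648438, 173.01397705078125), 89.833740234375)
tab tool x 1/99% [[-0.0285, -0.0039, -0.0789], [0.0119, 0.0007, -0.0775], [0.0296, 0.0053, -0.0392]]
4.95 [0.4429 0.2418 0.138 ] [-0.12  0.35 -4.22] [ 0.027  0.073 -0.01 ] 0.008723510538775415 107.48642206192017
[[0.2176, 0.976, 0.0007], [0.976, -0.2176, 0.0003], [0.0005, 0.0006, -1.0]]
```

View pics/t1.png

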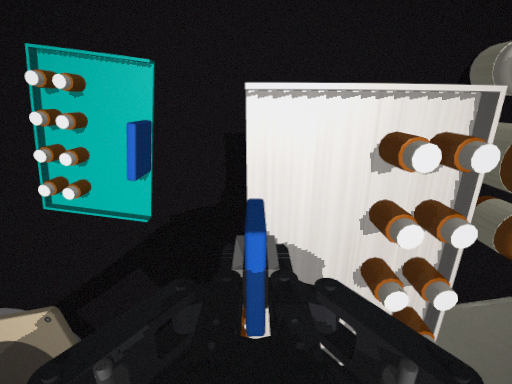

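The view shows the tray hanging level from the pads, with the tab at (255,265) and held squarely. Next I carry it to just in front of the rack, backing away from the panels on the way.

Emit:
{"api": "jog_arm", "payload": {
  "moves": [
    {"translation":[-7,-9,0],"twist":[0,0,-0.5],"gripper":0},
    {"translation":[-25,-20,0],"twist":[0,0,-1],"gripper":0},
    {"translation":[-57,-26,0],"twist":[0,0,-2],"gripper":0},
    {"translation":[-97,-21.5,0],"twist":[0,0,-3],"gripper":0},
    {"translation":[-136,-12.5,0],"twist":[0,0,-4],"gripper":0},
    {"translation":[-175,-4,0],"twist":[0,0,-5],"gripper":0},
    {"translation":[-214,4.5,0],"twist":[0,0,-6],"gripper":0},
    {"translation":[-252.5,15.5,0],"twist":[0,0,-7],"gripper":0},
    {"translation":[-289,27.5,0],"twist":[0,0,-8],"gripper":0},
    {"translation":[-319.5,37.5,0],"twist":[0,0,-8.5],"gripper":0},
    {"translation":[-341,43,0],"twist":[0,0,-8.6],"gripper":0},
    {"translation":[-349.5,45.5,0],"twist":[0,0,-8.6],"gripper":0}
  ]
}}

```text
clock: 5.95
tool_pos: [0.4097, -0.112, 0.1359]
tool_rot: [-0.001, 0.732, 0.681, -0.001]
wrist_force: [0.3, 0.5, -2.9]
grip_width: 0.0084
gripper_force: 107.7
```

Run:
```python
from tray import *
im=tray(); C=cloud(im); h=cv2.cvtColor(im["frame"],cv2.COLOR_RGB2HSV)
P=C[(abs(C[...,2])<.012)]; A=np.c_[P[:,:2]-P[:,:2].mean(0),np.ones(len(P))]; print("bench",np.linalg.lstsq(A,P[:,2],rcond=None)[0].round(4),len(P))
O=(h[...,0]>5)&(h[...,0]<18)&(h[...,1]>170)&(h[...,2]>120)&(C[...,0]>.56)&(C[...,2]>.09); q=C[O]; print("orange",len(q),np.percentile(q,[2,50,98],0).round(4).tolist() if len(q) else "")
# tray in world, top camera: rect by height + rack
t=get_image("top"); T=cloud(t)
P=T.reshape(-1,3); g=P[(P[:,0]>.37)&(P[:,0]<.57)&(P[:,1]>-.25)&(P[:,1]<.05)&(P[:,2]>.155)&(P[:,2]<.19)]; print("tray top",cv2.minAreaRect((g[:,:2]*1000).astype(np.float32)))
gl=g[(g[:,0]>.43)&(g[:,0]<.475)&(g[:,2]<.178)]; A=np.c_[gl[:,:2]-gl[:,:2].mean(0),np.ones(len(gl))]; print("floor",np.linalg.lstsq(A,gl[:,2],rcond=None)[0].round(4),len(gl),gl[:,1].min(),gl[:,1].max())
s=get_image("side"); cv2.imwrite("pics/sd1.png",s["frame"][...,::-1]); 
S=cloud(s); hs=cv2.cvtColor(s["frame"],cv2.COLOR_RGB2HSV)
```

```text
floor plane z=ax+by+c (tool) [-0.0308  0.0003 -0.0291] n 11843
rect tool (cx,cy),(w,h),ang ((6.1085662841796875, 61.20616912841797), (131.6233673095703, 173.02978515625), 88.72618103027344)
tab tool x 1/99% [[-0.029, -0.0049, -0.0772], [0.0114, -0.0003, -0.0758], [0.029, 0.0043, -0.0374]]
6.0 [ 0.4099 -0.1119  0.136 ] [-0.04 -1.69 -3.08] [-0.135  0.208 -0.099] 0.008966381192441794 107.66001462936401
[[0.0724, 0.9974, -0.0028], [0.9974, -0.0724, -0.0001], [-0.0003, -0.0028, -1.0]]
bench [0.0009 0.0018 0.0003] 95228
orange 755 [[0.5858, -0.2204, 0.1218], [0.6062, -0.2118, 0.1272], [0.632, -0.0378, 0.1285]]
tray top ((483.78948974609375, -124.20476531982422), (136.59779357910156, 228.71142578125), 9.414210319519043)
floor [-0.0118  0.0266  0.1675] 344 -0.10061261764223255 -0.02216629127836829
```

View pics/sd1.png

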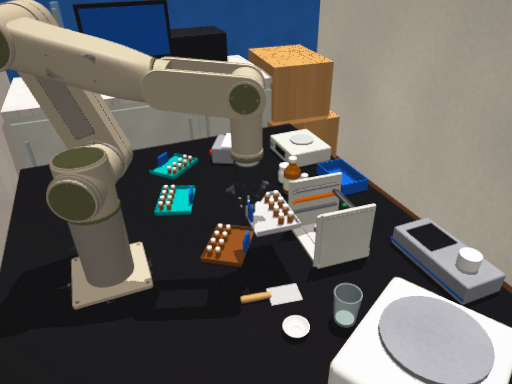

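The side view shows the tray at (275,210), held just in front of the rack. Two cameras agree on a roll of about 1.65° with the left side high. I level it and come down to roughly 8 mm above rail height.

Emit:
{"api": "jog_arm", "payload": {
  "moves": [
    {"translation":[0,0,4],"twist":[0,-0.6,0],"gripper":0},
    {"translation":[0,0,12],"twist":[0,-1.2,0],"gripper":0},
    {"translation":[0,0,20],"twist":[0,-1.65,0],"gripper":0},
    {"translation":[0,0,26],"twist":[0,-1.65,0],"gripper":0},
    {"translation":[0,0,28],"twist":[0,-1.65,0],"gripper":0},
    {"translation":[0,0,28],"twist":[0,-1.65,0],"gripper":0},
    {"translation":[0,0,28],"twist":[0,-1.65,0],"gripper":0}
  ]
}}

```text
clock: 6.68
tool_pos: [0.4111, -0.109, 0.1096]
tool_rot: [0.01, 0.731, 0.682, -0.011]
wrist_force: [0.7, -0.2, -2.5]
grip_width: 0.0086
gripper_force: 107.6
```

Run:
```python
from tray import *
im=tray(); C=cloud(im); h=cv2.cvtColor(im["frame"],cv2.COLOR_RGB2HSV)
O=(h[...,0]>5)&(h[...,0]<18)&(h[...,1]>170)&(h[...,2]>120)&(C[...,0]>.56)&(C[...,2]>.09); q=C[O]
for n,o in (("L",q[q[:,1]>-.12]),("R",q[q[:,1]<-.12])):
    if len(o)<8: print(n,len(o)); continue
    print(n,len(o),np.percentile(o,[2,50,98],0).round(4).tolist())
    for x in np.arange(.58,.66,.01):
        k=o[abs(o[:,0]-x)<.005]
        if len(k)>3: print("  x%.2f y %.4f..%.4f z %.4f..%.4f"%(x,*np.percentile(k[:,1],[3,97]),*np.percentile(k[:,2],[3,97])))
# tray floor world tilt + edges
w=C[(h[...,1]<60)&(h[...,2]>110)&(C[...,2]>.12)&(C[...,2]<.146)&(C[...,0]<.475)&(C[...,0]>.405)]
A=np.c_[w[:,:2]-w[:,:2].mean(0),np.ones(len(w))]; print("floor world",np.linalg.lstsq(A,w[:,2],rcond=None)[0].round(4),w.mean(0).round(4))
rim=C[(h[...,1]<60)&(h[...,2]>90)&(C[...,2]>.13)&(C[...,2]<.165)&(C[...,0]<.55)]
for x in (.43,.45,.47,.49,.51):
    k=rim[abs(rim[:,0]-x)<.003]; print("left edge",x,np.percentile(k[:,1],99.5).round(4))
for y in (-.1,-.08,-.06,-.04):
    k=rim[abs(rim[:,1]-y)<.003]; print("rear",y,np.percentile(k[:,0],99.5).round(4),"front",np.percentile(k[:,0],.5).round(4))
cv2.imwrite("pics/t2.png",im["frame"][...,::-1])
```

```text
floor plane z=ax+by+c (tool) [-0.0309  0.0018 -0.0288] n 11904
rect tool (cx,cy),(w,h),ang ((5.260650634765625, 60.4911994934082), (131.152099609375, 173.01271057128906), 89.84949493408203)
tab tool x 1/99% [[-0.0287, -0.0049, -0.0769], [0.0116, -0.0003, -0.0755], [0.0294, 0.0043, -0.0371]]
6.7333 [ 0.4113 -0.1093  0.1099] [ 0.44 -0.67 -3.2 ] [ 0.017  0.082 -0.012] 0.008797973749750672 107.58691191673279
[[0.069, 0.9976, -0.0017], [0.9972, -0.069, -0.0288], [-0.0289, 0.0003, -0.9996]]
L 0
R 611 [[0.5817, -0.2188, 0.1215], [0.5952, -0.2113, 0.1265], [0.6145, -0.2042, 0.1282]]
  x0.58 y -0.2172..-0.2039 z 0.1208..0.1236
  x0.59 y -0.2178..-0.2042 z 0.1225..0.1272
  x0.60 y -0.2183..-0.2051 z 0.1260..0.1283
  x0.61 y -0.2191..-0.2057 z 0.1264..0.1282
  x0.62 y -0.2197..-0.2148 z 0.1272..0.1281
floor world [-0.0043 -0.0286  0.1385] [ 0.4449 -0.0713  0.1385]
left edge 0.43 -0.0179
left edge 0.45 -0.0192
left edge 0.47 -0.0205
left edge 0.49 -0.0219
left edge 0.51 -0.023
rear -0.1 0.5359 front 0.4189
rear -0.08 0.5379 front 0.409
rear -0.06 0.5153 front 0.4098
rear -0.04 0.5403 front 0.4117
```

Run:
```python
from tray import *
for n in ("wrist","top"):
    im=get_image(n); C=cloud(im); h=cv2.cvtColor(im["frame"],cv2.COLOR_RGB2HSV)
    o=np.array([.4113,-.1093]); ux=np.array([.9976,-.07]); uy=np.array([.07,.9976])
    D=C[...,:2]-o; a=D@ux; b=D@uy
    m=(h[...,1]<60)&(h[...,2]>90)&(a>.005)&(a<.055)&(C[...,2]>.1)&(C[...,2]<.2)
    for y in np.arange(-.085,.1,.01):
        k=m&(abs(b-y)<.005); 
        if k.sum()>4: print(n,"y%.3f z %.4f n%d"%(y,np.median(C[k][:,2]),k.sum()))
    m=(h[...,1]<60)&(h[...,2]>90)&(abs(b-.06)<.01)&(C[...,2]>.1)&(C[...,2]<.2)
    for x in np.arange(0,.07,.01):
        k=m&(abs(a-x)<.005)
        if k.sum()>4: print("   a%.2f z %.4f"%(x,np.median(C[k][:,2])))
```

```text
wrist y-0.085 z 0.1426 n11
wrist y-0.075 z 0.1422 n51
wrist y-0.065 z 0.1419 n43
wrist y-0.055 z 0.1417 n22
wrist y-0.035 z 0.1409 n34
wrist y-0.025 z 0.1407 n487
wrist y-0.015 z 0.1405 n648
wrist y-0.005 z 0.1402 n789
wrist y0.005 z 0.1399 n1052
wrist y0.015 z 0.1396 n1220
wrist y0.025 z 0.1393 n1279
wrist y0.035 z 0.1390 n1359
wrist y0.045 z 0.1387 n1444
wrist y0.055 z 0.1384 n1536
wrist y0.065 z 0.1381 n1619
wrist y0.075 z 0.1379 n1734
wrist y0.085 z 0.1377 n1882
wrist y0.095 z 0.1494 n623
   a0.00 z 0.1383
   a0.01 z 0.1383
   a0.02 z 0.1383
   a0.03 z 0.1382
   a0.04 z 0.1382
   a0.05 z 0.1381
   a0.06 z 0.1382
   a0.07 z 0.1621
top y0.035 z 0.1392 n16
top y0.045 z 0.1387 n49
top y0.055 z 0.1392 n48
top y0.065 z 0.1383 n50
top y0.075 z 0.1392 n50
top y0.085 z 0.1388 n44
top y0.095 z 0.1505 n19
   a0.00 z 0.1396
   a0.01 z 0.1395
   a0.02 z 0.1385
   a0.03 z 0.1391
   a0.04 z 0.1385
   a0.05 z 0.1380
   a0.06 z 0.1385
   a0.07 z 0.1437
```

The binned heights show the tray was in fact level before; the rim had contaminated the earlier fit. I undo the roll and start the insertion along the rail axis.

Emit:
{"api": "jog_arm", "payload": {
  "moves": [
    {"translation":[0,0,0],"twist":[0,0.8,0],"gripper":0},
    {"translation":[0,4,0],"twist":[0,1.65,0],"gripper":0},
    {"translation":[0,14,0],"twist":[0,1.65,0],"gripper":0},
    {"translation":[0,26,0],"twist":[0,1.65,0],"gripper":0},
    {"translation":[0,38,0],"twist":[0,1.65,0],"gripper":0},
    {"translation":[0,48,0],"twist":[0,1.65,0],"gripper":0},
    {"translation":[0,56,0],"twist":[0,1.65,0],"gripper":0},
    {"translation":[0,60,0],"twist":[0,1.65,0],"gripper":0},
    {"translation":[0,60,0],"twist":[0,1.65,0],"gripper":0},
    {"translation":[0,60,0],"twist":[0,1.65,0],"gripper":0}
  ]
}}

```text
clock: 7.67
tool_pos: [0.4707, -0.1135, 0.1095]
tool_rot: [-0.0, 0.731, 0.682, -0.0]
wrist_force: [-0.1, 0.4, -2.1]
grip_width: 0.0089
gripper_force: 107.8
```

```bash
cat > m.py <<'E'
from h import *
s=monitor.state(); Rm=rot(); p=s["tool_pos"]
im=get_image("wrist"); C=cloud(im); h=cv2.cvtColor(im["frame"],cv2.COLOR_RGB2HSV)
print(p.round(4),s["wrist_force"].round(2),s["torque"].round(3)); print(Rm.round(4).tolist())
ux=Rm[:2,1]/np.hypot(*Rm[:2,1]); uy=np.array([-ux[1],ux[0]]); D=C[...,:2]-p[:2]; a=D@ux; b=D@uy; H=C[...,2]-p[2]
m=(h[...,1]<60)&(h[...,2]>90)&(a>.005)&(a<.055)&(abs(H-.03)<.012)
for y in (-.07,-.02,.02,.05,.08):
    k=m&(abs(b-y)<.008); print("y%.2f z %.4f"%(y,np.median(C[k][:,2])) if k.sum()>4 else y)
for x in (.02,.05,.08,.11):
    k=(h[...,1]<60)&(h[...,2]>90)&(abs(a-x)<.004)&(H>.036)&(H<.055)&(b>.08)&(b<.1)
    if k.sum()>3: print("left rim outer b",x,np.percentile(b[k],98).round(4))
O=(h[...,0]>5)&(h[...,0]<18)&(h[...,1]>170)&(h[...,2]>120)&(C[...,0]>.56)&(C[...,2]>.09); q=C[O]
for o in(q[q[:,1]>-.12],q[q[:,1]<-.12]): print(len(o),np.percentile(o,[2,50,98],0).round(4).tolist() if len(o)>5 else "")
r=np.array([.6707,-.1274]); n=np.array([.0698,.9976]); print("TCP lateral off rack axis",(p[:2]-r)@n,"yaw",np.degrees(np.arctan2(Rm[1,1],Rm[0,1])))
g=C.reshape(-1,3); g=g[(g[:,2]>.185)&(g[:,2]<.205)&(g[:,0]>.55)]; l=(g[:,:2]-r)@n
for q in(l[l>0],l[l<0]): print("panel lateral",len(q),np.percentile(q,[2,50,98]).round(4) if len(q)>5 else "")
E
python3 m.py
```

```text
[ 0.4707 -0.1135  0.1095] [-0.07  0.36 -2.06] [0.017 0.177 0.038]
[[0.0693, 0.9976, -0.0007], [0.9976, -0.0693, 0.0004], [0.0003, -0.0007, -1.0]]
y-0.07 z 0.1396
y-0.02 z 0.1396
y0.02 z 0.1396
y0.05 z 0.1396
y0.08 z 0.1396
left rim outer b 0.02 0.0912
left rim outer b 0.05 0.0914
left rim outer b 0.08 0.0913
left rim outer b 0.11 0.0914
535 [[0.5698, -0.1077, 0.1221], [0.5781, -0.0574, 0.1619], [0.619, -0.0271, 0.1634]]
1156 [[0.5679, -0.2227, 0.1264], [0.6367, -0.2134, 0.1275], [0.6704, -0.1349, 0.1629]]
TCP lateral off rack axis -0.00011069896129869585 yaw -3.9718504027973895
panel lateral 0 
panel lateral 0
```

Level, square and centred, with no contact. Continuing in at height.

Emit:
{"api": "jog_arm", "payload": {
  "moves": [
    {"translation":[0,4,0],"twist":[0,0,0],"gripper":0},
    {"translation":[0,10,0],"twist":[0,0,0],"gripper":0},
    {"translation":[0,17,0],"twist":[0,0,0],"gripper":0},
    {"translation":[0,24,0],"twist":[0,0,0],"gripper":0},
    {"translation":[0,31,0],"twist":[0,0,0],"gripper":0},
    {"translation":[0,38,0],"twist":[0,0,0],"gripper":0},
    {"translation":[0,44,0],"twist":[0,0,0],"gripper":0},
    {"translation":[0,48,0],"twist":[0,0,0],"gripper":0},
    {"translation":[0,50,0],"twist":[0,0,0],"gripper":0},
    {"translation":[0,50,0],"twist":[0,0,0],"gripper":0},
    {"translation":[0,50,0],"twist":[0,0,0],"gripper":0}
  ]
}}

```text
clock: 8.63
tool_pos: [0.5207, -0.1169, 0.1095]
tool_rot: [-0.0, 0.731, 0.682, -0.0]
wrist_force: [0.4, -0.3, -3.6]
grip_width: 0.0089
gripper_force: 107.6
```

Emit:
{"api": "jog_arm", "payload": {
  "moves": [
    {"translation":[0,0,2],"twist":[0,0,0],"gripper":0},
    {"translation":[0,0,4],"twist":[0,0,0],"gripper":0},
    {"translation":[0,0,5],"twist":[0,0,0],"gripper":0},
    {"translation":[0,0,5],"twist":[0,0,0],"gripper":0},
    {"translation":[0,0,5],"twist":[0,0,0],"gripper":0}
  ]
}}

```text
clock: 9.05
tool_pos: [0.5206, -0.1169, 0.1045]
tool_rot: [-0.0, 0.731, 0.682, -0.0]
wrist_force: [0.9, 0.1, -2.6]
grip_width: 0.0088
gripper_force: 107.6
```

```bash
python3 m.py
```

```text
[ 0.5206 -0.1169  0.1045] [ 0.88  0.05 -2.55] [0.028 0.114 0.021]
[[0.0693, 0.9976, -0.0003], [0.9976, -0.0693, 0.0001], [0.0, -0.0003, -1.0]]
y-0.07 z 0.1347
y-0.02 z 0.1346
y0.02 z 0.1346
y0.05 z 0.1346
y0.08 z 0.1346
left rim outer b 0.02 0.0913
left rim outer b 0.05 0.0915
844 [[0.592, -0.1101, 0.1223], [0.6049, -0.0669, 0.1572], [0.6325, -0.0273, 0.1587]]
1308 [[0.5901, -0.2256, 0.1264], [0.6787, -0.216, 0.1276], [0.7155, -0.1361, 0.1581]]
TCP lateral off rack axis -1.661339644362269e-05 yaw -3.9722323204951904
panel lateral 3922 [0.0088 0.1003 0.1077]
panel lateral 556 [-0.0098 -0.0083 -0.0004]
```

Emit:
{"api": "jog_arm", "payload": {
  "moves": [
    {"translation":[0,0,1],"twist":[0,0,0],"gripper":0},
    {"translation":[0,0,2],"twist":[0,0,0],"gripper":0},
    {"translation":[0,0,2.5],"twist":[0,0,0],"gripper":0},
    {"translation":[0,0,2.5],"twist":[0,0,0],"gripper":0}
  ]
}}

```text
clock: 9.43
tool_pos: [0.5207, -0.1169, 0.102]
tool_rot: [-0.0, 0.731, 0.682, -0.0]
wrist_force: [-0.6, 0.5, -2.4]
grip_width: 0.0086
gripper_force: 107.6
```

Emit:
{"api": "jog_arm", "payload": {
  "moves": [
    {"translation":[0,0,0.5],"twist":[0,0,0],"gripper":0},
    {"translation":[0,0,0.5],"twist":[0,0,0],"gripper":0},
    {"translation":[0,0,0.5],"twist":[0,0,0],"gripper":0}
  ]
}}

```text
clock: 9.68
tool_pos: [0.5209, -0.1169, 0.1017]
tool_rot: [-0.0, 0.731, 0.682, 0.0]
wrist_force: [0.1, 0.4, -3.2]
grip_width: 0.0089
gripper_force: 107.6
```

Emit:
{"api": "jog_arm", "payload": {
  "moves": [
    {"translation":[0,0,0.5],"twist":[0,0,0],"gripper":0},
    {"translation":[0,0,0.5],"twist":[0,0,0],"gripper":0},
    {"translation":[0,0,0.5],"twist":[0,0,0],"gripper":0}
  ]
}}

```text
clock: 9.93
tool_pos: [0.5209, -0.117, 0.1013]
tool_rot: [0.0, 0.731, 0.682, 0.0]
wrist_force: [-1.2, -0.3, -2.1]
grip_width: 0.0085
gripper_force: 107.8
```

Emit:
{"api": "jog_arm", "payload": {
  "moves": [
    {"translation":[0,0,0.5],"twist":[0,0,0],"gripper":0},
    {"translation":[0,0,0.5],"twist":[0,0,0],"gripper":0},
    {"translation":[0,0,0.5],"twist":[0,0,0],"gripper":0}
  ]
}}

```text
clock: 10.18
tool_pos: [0.5209, -0.117, 0.1011]
tool_rot: [0.0, 0.731, 0.682, 0.0]
wrist_force: [-3.8, 0.0, 3.7]
grip_width: 0.0086
gripper_force: 108.4
```

Emit:
{"api": "jog_arm", "payload": {
  "moves": [
    {"translation":[0,0,0.5],"twist":[0,0,0],"gripper":0},
    {"translation":[0,0,0.5],"twist":[0,0,0],"gripper":0},
    {"translation":[0,0,0.5],"twist":[0,0,0],"gripper":0}
  ]
}}

```text
clock: 10.43
tool_pos: [0.521, -0.117, 0.1009]
tool_rot: [0.0, 0.731, 0.682, 0.0]
wrist_force: [-6.1, 0.9, 6.0]
grip_width: 0.0085
gripper_force: 109.0
```

```bash
python3 m.py
```

```text
[ 0.521  -0.117   0.1009] [-6.1   0.91  6.04] [0.139 0.537 0.047]
[[0.0692, 0.9976, 0.0004], [0.9976, -0.0692, -0.0002], [-0.0002, 0.0004, -1.0]]
y-0.07 z 0.1310
y-0.02 z 0.1313
y0.02 z 0.1312
y0.05 z 0.1311
y0.08 z 0.1312
left rim outer b 0.02 0.0912
left rim outer b 0.05 0.0914
887 [[0.5924, -0.1104, 0.1224], [0.6049, -0.0657, 0.1542], [0.6328, -0.0271, 0.1557]]
1329 [[0.5904, -0.2256, 0.1264], [0.6764, -0.2157, 0.1276], [0.7131, -0.1363, 0.155]]
TCP lateral off rack axis -8.512366779723707e-05 yaw -3.969092363167067
panel lateral 4138 [0.007  0.0996 0.1076]
panel lateral 814 [-0.0127 -0.0085 -0.0009]
```

Contact is felt: about 8 N on the rails, with the underside at 0.127. I ease the load and slide partway in.

Emit:
{"api": "jog_arm", "payload": {
  "moves": [
    {"translation":[0,0,-0.7],"twist":[0,0,0],"gripper":0},
    {"translation":[0,1,-0.7],"twist":[0,0,0],"gripper":0},
    {"translation":[0,3,-0.7],"twist":[0,0,0],"gripper":0},
    {"translation":[0,6,-0.7],"twist":[0,0,0],"gripper":0},
    {"translation":[0,9,-0.7],"twist":[0,0,0],"gripper":0},
    {"translation":[0,12,-0.7],"twist":[0,0,0],"gripper":0},
    {"translation":[0,15,-0.7],"twist":[0,0,0],"gripper":0},
    {"translation":[0,17,-0.7],"twist":[0,0,0],"gripper":0},
    {"translation":[0,18,-0.7],"twist":[0,0,0],"gripper":0},
    {"translation":[0,18,-0.7],"twist":[0,0,0],"gripper":0}
  ]
}}

```text
clock: 11.32
tool_pos: [0.5393, -0.1183, 0.1011]
tool_rot: [0.0, 0.731, 0.682, 0.0]
wrist_force: [-4.2, 0.0, 5.2]
grip_width: 0.0088
gripper_force: 108.8
```

Emit:
{"api": "jog_arm", "payload": {
  "moves": [
    {"translation":[0,2,0],"twist":[0,0,0],"gripper":0},
    {"translation":[0,5,0],"twist":[0,0,0],"gripper":0},
    {"translation":[0,8,0],"twist":[0,0,0],"gripper":0},
    {"translation":[0,11,0],"twist":[0,0,0],"gripper":0},
    {"translation":[0,14,0],"twist":[0,0,0],"gripper":0},
    {"translation":[0,17,0],"twist":[0,0,0],"gripper":0},
    {"translation":[0,20,0],"twist":[0,0,0],"gripper":0}
  ]
}}

```text
clock: 11.9
tool_pos: [0.5589, -0.1197, 0.1012]
tool_rot: [-0.0, 0.731, 0.682, -0.0]
wrist_force: [-6.2, 0.5, 7.2]
grip_width: 0.0091
gripper_force: 109.2
```

Emit:
{"api": "jog_arm", "payload": {
  "moves": [
    {"translation":[0,2,-0.5],"twist":[0,0,0],"gripper":0},
    {"translation":[0,5,-0.5],"twist":[0,0,0],"gripper":0},
    {"translation":[0,8,-0.5],"twist":[0,0,0],"gripper":0},
    {"translation":[0,11,-0.5],"twist":[0,0,0],"gripper":0},
    {"translation":[0,14,-0.5],"twist":[0,0,0],"gripper":0}
  ]
}}

```text
clock: 12.32
tool_pos: [0.573, -0.1205, 0.1013]
tool_rot: [-0.0, 0.731, 0.682, -0.0]
wrist_force: [-3.3, 0.7, 2.8]
grip_width: 0.0085
gripper_force: 108.8
```

Emit:
{"api": "jog_arm", "payload": {
  "moves": [
    {"translation":[0,2,0],"twist":[0,0,0],"gripper":0},
    {"translation":[0,4,0],"twist":[0,0,0],"gripper":0},
    {"translation":[0,6,0],"twist":[0,0,0],"gripper":0},
    {"translation":[0,8,0],"twist":[0,0,0],"gripper":0}
  ]
}}

```text
clock: 12.65
tool_pos: [0.5808, -0.1211, 0.1013]
tool_rot: [-0.0, 0.731, 0.682, -0.0]
wrist_force: [-4.9, 0.7, 2.7]
grip_width: 0.0091
gripper_force: 108.5
```

```bash
python3 m.py
python3 - <<'E'
from h import *
for n in("top","side","wrist"):
    im=get_image(n); C=cloud(im); h=cv2.cvtColor(im["frame"],cv2.COLOR_RGB2HSV)
    m=(h[...,0]>45)&(h[...,0]<80)&(h[...,1]>120)&(h[...,2]>50)&(C[...,0]>.69)&(C[...,0]<.78)&(abs(C[...,1]+.13)<.03)
    q=C[m]; print(n,len(q),np.percentile(q,[0,50,100],0).round(4).tolist() if len(q) else "")
    w=C[(h[...,1]<60)&(h[...,2]>90)&(C[...,2]>.13)&(C[...,2]<.152)&(C[...,0]>.6)&(C[...,0]<.76)&(abs(C[...,1]+.13)<.06)]
    if len(w): print("  tray rear",np.percentile(w[:,0],[90,98,100]).round(4))
E
```

```text
[ 0.5808 -0.1211  0.1013] [-4.92  0.74  2.74] [ 0.101  0.549 -0.009]
[[0.0692, 0.9976, -0.0002], [0.9976, -0.0692, 0.0001], [0.0001, -0.0002, -1.0]]
y-0.07 z 0.1314
y-0.02 z 0.1315
y0.02 z 0.1314
y0.05 z 0.1314
y0.08 z 0.1315
724 [[0.5956, -0.1147, 0.147], [0.6666, -0.0745, 0.1545], [0.6929, -0.0305, 0.1558]]
539 [[0.6493, -0.2268, 0.1264], [0.6906, -0.185, 0.1534], [0.7288, -0.1397, 0.1554]]
TCP lateral off rack axis 5.579683482857791e-05 yaw -3.967187071450157
panel lateral 16161 [0.0033 0.0985 0.1068]
panel lateral 1732 [-0.0124 -0.0081 -0.0003]
top 0 
  tray rear [0.7386 0.7494 0.755 ]
side 14 [[0.7202, -0.1366, 0.1368], [0.7254, -0.1327, 0.1422], [0.732, -0.1243, 0.1457]]
  tray rear [0.7337 0.74   0.7419]
wrist 407 [[0.7189, -0.1358, 0.1331], [0.7244, -0.1302, 0.1398], [0.7336, -0.1263, 0.143]]
  tray rear [0.6938 0.7045 0.7216]
```

Plunger tip is at x=0.719 and the tray's rear edge at about 0.707. The seat should be near TCP x of 0.605. Advancing slowly.

Emit:
{"api": "jog_arm", "payload": {
  "moves": [
    {"translation":[0,2,0],"twist":[0,0,0],"gripper":0},
    {"translation":[0,4,0],"twist":[0,0,0],"gripper":0},
    {"translation":[0,6,0],"twist":[0,0,0],"gripper":0},
    {"translation":[0,8,0],"twist":[0,0,0],"gripper":0},
    {"translation":[0,10,0],"twist":[0,0,0],"gripper":0}
  ]
}}

```text
clock: 13.27
tool_pos: [0.5908, -0.1218, 0.1013]
tool_rot: [-0.0, 0.731, 0.682, -0.0]
wrist_force: [-2.6, -0.4, 2.3]
grip_width: 0.0085
gripper_force: 108.4
```

Emit:
{"api": "jog_arm", "payload": {
  "moves": [
    {"translation":[0,1.5,0],"twist":[0,0,0],"gripper":0},
    {"translation":[0,3,0],"twist":[0,0,0],"gripper":0},
    {"translation":[0,4,0],"twist":[0,0,0],"gripper":0},
    {"translation":[0,5,0],"twist":[0,0,0],"gripper":0}
  ]
}}

```text
clock: 13.6
tool_pos: [0.5958, -0.1221, 0.1013]
tool_rot: [-0.0, 0.731, 0.682, -0.0]
wrist_force: [-2.3, -0.7, 1.8]
grip_width: 0.0091
gripper_force: 108.3
```

Emit:
{"api": "jog_arm", "payload": {
  "moves": [
    {"translation":[0,1,0],"twist":[0,0,0],"gripper":0},
    {"translation":[0,2,0],"twist":[0,0,0],"gripper":0},
    {"translation":[0,3,0],"twist":[0,0,0],"gripper":0}
  ]
}}

```text
clock: 13.85
tool_pos: [0.5977, -0.1223, 0.1013]
tool_rot: [-0.001, 0.731, 0.682, -0.001]
wrist_force: [-9.5, 1.2, 4.7]
grip_width: 0.0088
gripper_force: 108.9
```

The force has risen by about 6 N, so the plunger is engaged at TCP x of about 0.597. The bar is then expected near 0.609.

Emit:
{"api": "jog_arm", "payload": {
  "moves": [
    {"translation":[0,1,0],"twist":[0,0,0],"gripper":0},
    {"translation":[0,2,0],"twist":[0,0,0],"gripper":0},
    {"translation":[0,3,0],"twist":[0,0,0],"gripper":0},
    {"translation":[0,4,0],"twist":[0,0,0],"gripper":0}
  ]
}}

```text
clock: 14.18
tool_pos: [0.6017, -0.1225, 0.1013]
tool_rot: [-0.001, 0.731, 0.682, -0.001]
wrist_force: [-8.5, 1.7, 4.7]
grip_width: 0.0088
gripper_force: 108.9
```

Emit:
{"api": "jog_arm", "payload": {
  "moves": [
    {"translation":[0,1,0],"twist":[0,0,0],"gripper":0},
    {"translation":[0,2,0],"twist":[0,0,0],"gripper":0},
    {"translation":[0,3,0],"twist":[0,0,0],"gripper":0},
    {"translation":[0,4,0],"twist":[0,0,0],"gripper":0}
  ]
}}

```text
clock: 14.52
tool_pos: [0.6057, -0.1228, 0.1013]
tool_rot: [-0.001, 0.731, 0.682, -0.001]
wrist_force: [-8.4, 0.3, 4.8]
grip_width: 0.0089
gripper_force: 108.9
```

Emit:
{"api": "jog_arm", "payload": {
  "moves": [
    {"translation":[0,0.5,0],"twist":[0,0,0],"gripper":0},
    {"translation":[0,1,0],"twist":[0,0,0],"gripper":0}
  ]
}}

```text
clock: 14.68
tool_pos: [0.6067, -0.1229, 0.1013]
tool_rot: [-0.001, 0.731, 0.682, -0.001]
wrist_force: [-9.4, 0.5, 5.3]
grip_width: 0.0088
gripper_force: 108.9
```

Emit:
{"api": "jog_arm", "payload": {
  "moves": [
    {"translation":[0,0.5,0],"twist":[0,0,0],"gripper":0},
    {"translation":[0,1,0],"twist":[0,0,0],"gripper":0}
  ]
}}

```text
clock: 14.85
tool_pos: [0.6076, -0.123, 0.1013]
tool_rot: [-0.001, 0.731, 0.682, -0.001]
wrist_force: [-9.7, -0.0, 4.8]
grip_width: 0.0087
gripper_force: 108.9
```

Emit:
{"api": "jog_arm", "payload": {
  "moves": [
    {"translation":[0,0.5,0],"twist":[0,0,0],"gripper":0},
    {"translation":[0,1,0],"twist":[0,0,0],"gripper":0}
  ]
}}

```text
clock: 15.02
tool_pos: [0.6083, -0.1229, 0.1013]
tool_rot: [-0.001, 0.731, 0.682, -0.001]
wrist_force: [-11.5, 0.7, 7.7]
grip_width: 0.0089
gripper_force: 109.2
```

Emit:
{"api": "jog_arm", "payload": {
  "moves": [
    {"translation":[0,0.5,0],"twist":[0,0,0],"gripper":0},
    {"translation":[0,0.5,0],"twist":[0,0,0],"gripper":0}
  ]
}}

```text
clock: 15.18
tool_pos: [0.6085, -0.1229, 0.1014]
tool_rot: [-0.001, 0.731, 0.682, -0.001]
wrist_force: [-13.6, 1.2, 7.9]
grip_width: 0.0086
gripper_force: 109.6
```

Emit:
{"api": "jog_arm", "payload": {
  "moves": [
    {"translation":[0,0.3,0],"twist":[0,0,0],"gripper":0},
    {"translation":[0,0.3,0],"twist":[0,0,0],"gripper":0}
  ]
}}

```text
clock: 15.35
tool_pos: [0.6085, -0.1229, 0.1013]
tool_rot: [-0.002, 0.731, 0.682, -0.001]
wrist_force: [-15.6, 3.0, 9.5]
grip_width: 0.0087
gripper_force: 109.6
```

Force has risen 6–7 N above the plunger level and the TCP has stopped advancing, so the tray is seated. Releasing and lifting away.

Emit:
{"api": "jog_arm", "payload": {
  "moves": [
    {"translation":[0,0,0],"twist":[0,0,0],"gripper":20},
    {"translation":[0,0,0],"twist":[0,0,0],"gripper":40},
    {"translation":[0,0,0],"twist":[0,0,0],"gripper":40},
    {"translation":[0,0,0],"twist":[0,0,0],"gripper":40},
    {"translation":[0,0,-8],"twist":[0,0,0],"gripper":40},
    {"translation":[0,0,-25],"twist":[0,0,0],"gripper":40},
    {"translation":[0,0,-50],"twist":[0,0,0],"gripper":40},
    {"translation":[0,0,-80],"twist":[0,0,0],"gripper":40},
    {"translation":[0,0,-110],"twist":[0,0,0],"gripper":40},
    {"translation":[0,-30,-130],"twist":[0,0,0],"gripper":40},
    {"translation":[0,-60,-140],"twist":[0,0,0],"gripper":40},
    {"translation":[0,-60,-140],"twist":[0,0,0],"gripper":40}
  ]
}}

```text
clock: 16.35
tool_pos: [0.549, -0.1192, 0.2459]
tool_rot: [0.002, 0.731, 0.682, 0.001]
wrist_force: [-1.0, 0.3, -0.3]
grip_width: 0.0397
gripper_force: 0.0
```

Run:
```python
from h import *
s=monitor.state(); print(s["clock"],s["tool_pos"],s["wrist_force"],s["grip_width"])
r=np.array([.6707,-.1274]); n=np.array([.0698,.9976]); e=np.array([.9976,-.0698])
im=snap("wrist","end"); C=cloud(im); h=cv2.cvtColor(im["frame"],cv2.COLOR_RGB2HSV)
bl=(h[...,0]>100)&(h[...,0]<130)&(h[...,1]>150)&(h[...,2]>60)&(C[...,2]>.168)&(C[...,0]>.55)&(C[...,0]<.65)&(abs(C[...,1]+.12)<.06)
q=C[bl]; print("tab",len(q),q.mean(0).round(4),cv2.minAreaRect((q[:,:2]*1000).astype(np.float32)),"lat",((q[:,:2]-r)@n).mean())
D=C[...,:2]-r; a=D@e; b=D@n; m=(h[...,1]<60)&(h[...,2]>90)&(abs(C[...,2]-.131)<.01)
for y in(-.07,-.03,.03,.07):
    k=m&(abs(b-y)<.008)&(a<.0)&(a>-.07); print(y,k.sum(),np.median(C[k][:,2]).round(4) if k.sum() else "")
for x in(-.06,-.03,0):
    k=m&(abs(a-x)<.008)&(abs(b)<.08); print("a",x,k.sum(),np.median(C[k][:,2]).round(4) if k.sum() else "")
g=(h[...,0]>45)&(h[...,0]<80)&(h[...,1]>120)&(C[...,0]>.7)&(abs(C[...,1]+.13)<.03); print("green",g.sum(),np.nanpercentile(C[g],[2,50,98],0).round(4).tolist() if g.sum() else "")
```

```text
16.35 [ 0.54895652 -0.1191661   0.24585602] [-0.97657644  0.28444219 -0.25186498] 0.03971815062443609
tab 666 [ 0.6063 -0.1214  0.1764] ((606.9984130859375, -123.46690368652344), (59.60508728027344, 10.3480863571167), 85.74434661865234) lat 0.0014933635677073125
-0.07 652 0.1315
-0.03 531 0.1314
0.03 821 0.1313
0.07 1016 0.1316
a -0.06 1108 0.1314
a -0.03 1903 0.1314
a 0 1829 0.1314
green 23 [[0.7431, -0.139, 0.1328], [0.7452, -0.1337, 0.1403], [0.7506, -0.1289, 0.1416]]
```

View pics/end.png

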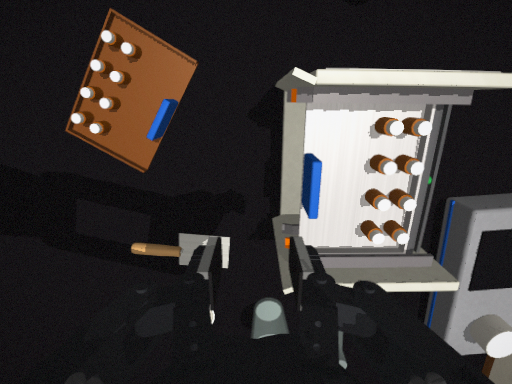

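The tray lies level on the orange rails, released, with its tab at (312,185). The green plunger now shows only behind the bar, at (430,180), and the gripper is clear. Handing in.

```bash
python3 -c "
from plant import sign_off
print(sign_off())"
```

```text
the job is handed in; nothing more can be done
None
```

I slid the tray home on the orange rails, against the back stop with the plunger pushed in, released it level and square, and handed the job in at about 16 s; `sign_off` returned no verdict.

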